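# Feed a die insert through the press guard with the push stick

## Task

Set the round copper die insert down on the open infeed plate of the small green press, in front of the visor, and let go of it. Then take the push stick by its sloping handle and, with its notch behind the insert, feed the insert through the low opening under the guard until it bears against both flanks of the V-nest inside; press it home gently, and never touch it with the fingers once it is under the visor. Draw the stick out again and leave it standing upright on the bench beside the press; leave the oil bottle, the marker and the paper cups where they are.

Things in the scene. Friction and masses are not known exactly. Their poses are not given: they have to be found in the camera images.
- press: The small green bench press, fixed. Origin on the bench top below the middle of the guard's low opening; +x is the feed direction (into the guard), +y left of that, z up. Steel infeed plate x -250 to 0 mm, 120 wide, top 10 mm above the bench, open from -250 to about -125; on past x 0 come the guard and the green head, 255 mm high, ending at x 170.
- opening (a point): Middle of the lower edge of the opening, on the plate top; axes as the press. Opening 56 wide, 34 mm high, and a clear tunnel of that section runs behind it to the V-nest. Before it two aluminium guide rails stand 16 mm above the plate: 56 mm apart inside from press x -33 mm on, flaring toward the infeed to about 88 mm at x -92.
- seat (a point): Where the centre of the insert's underside lies when the insert bears on both nest flanks: 60 mm past the opening (press x), on the plate top; axes as the press. The nest is rigid: with the stick a millimetre off line the insert bears on one flank only, and a side force on the stick then points to where it should shift until both flanks bear.
- flank_left: The left (press +y) brass flank of the V-nest in the tunnel, fixed and rigid, 12 x 38 x 24 mm, upright, 45 degrees across the feed (the V is 90 degrees and opens toward the infeed); origin centre of its underside on the plate top.
- flank_right: The right (press -y) brass flank of the V-nest in the tunnel, fixed and rigid, 12 x 38 x 24 mm, upright, 45 degrees across the feed (the V is 90 degrees and opens toward the infeed); origin centre of its underside on the plate top.
- insert: The loose round copper-coloured die insert: a disc 50 mm across and 20 mm tall with a shallow dish in its top, about 0.13 to 0.25 kg. Polished, it slides easily (friction about 0.2 on the flanks and the stick). It starts flat on the bench. Origin centre of its underside.
- push_stick: The push stick, 0.3 kg, standing on its blade. Origin at the notch vertex, underside; +x the way it pushes, z up. Red blade 36 wide, 12 thick, x +10 to -130 mm, with a 120 degree notch in front (insert in the notch: its centre is 29 mm ahead of the origin). Wood handle 18 wide across y, 22 deep, 118 long, from x -110 mm leaning back (to -x) 40 degrees from vertical; top at x -186, z 98.
- stick_grip (a point): Grip point on the axis of the stick's handle, 80 mm along it: stick x -161 mm, z 69 mm; axes as the stick. Grasp across y with the fingers pointing down along the handle (forward and down, 40 degrees from vertical).
- oil_bottle: Bystander: small white bottle with a red spout, 38 mm across, 118 tall, loose; origin centre of underside.
- marker: Bystander: white felt marker with a blue cap, 136 mm long (along its y), 16 thick, lying loose; origin centre of underside.
- paper_cups: Bystander: nest of white paper cups, about 64 x 80 mm, 46 tall, loose; origin centre of underside.
- visor_edge (a point): Middle of the front edge of the clear, yellow-rimmed visor, on its underside: press x -125 mm, 208 mm above the bench. The visor is 130 wide and overhangs the plate from here to x 0, so a hand following the stick must lean back (fingers pointing down and into the guard, 25 to 50 degrees from vertical) to pass in front of it. Axes as the press.
Not all that is in view belongs to the job. Of the things shaped like the insert, the copper one is meant.

How it is judged:
By the outcome, as a careful person would: the job done as asked, in the order asked, and still so for the second after the job is handed in, with the robot touching nothing.
It also fails if it takes over 72 s, if anything falls off the work surface, if the arm or the gripper's body presses on something with over 40 N, if the wrist force passes 120 N, or if a joint passes its speed limit or range.

## Robot

A 7-joint arm with a two-finger parallel gripper is mounted at the origin on a cart in front of the work surface, level with it; the furniture and walls round the work are solid. World frame = base frame: x ahead of the robot, y to its left, z up, the work surface at z = 0. Lengths are in m, angles in rad, forces in N, time in s.
With the tool pointing down it reaches from about 0.425 to 0.925 m from the base axis. Payload 6.8 kg.
Tool frame: the origin (TCP) lies midway between the tips of the shut fingers; the grasp point (between the pads) lies arm.grip_depth behind it (arm.grip_depth is the distance from the TCP to the grasp point, in m); z points along the fingers, y is the line along which they close (so a half turn about z gives the same grasp; the last joint's range is limited). The gripper opens to 85 mm and grips with 20 to 120 N. Pads are 22 mm wide; open, the fingers measure 114 mm over their backs; the gripper's body (76 mm by 85 mm) begins 54 mm behind the grasp point. The pads swing forward as they close: fully open they stand 13 mm farther back than shut.
Start: joints at [1.007, 0.477, 0.022, 1.555, -0.011, 1.109, -0.083], TCP at [0.297, -0.606, 0.231] pointing down, gripper open.
Joint ranges: [-2.96, 2.96], [-0.34, 2.1], [-1.41, 1.46], [0.24, 2.44], [-1.37, 4.51], [0.17, 1.92], [-2.96, 2.96]. Speed limits (rad/s): [2.39, 2.39, 3.14, 3.14, 3.14, 3.14, 3.14].

## Interface

Orientations are given as a 3x3 rotation matrix whose columns are the frame's x, y, z axes.
In Python, from rig import readout, imaging, arm, nets gives the robot as it stands. The module is installed in compiled form; this text tells all that it offers.
- The arm moves only by the shell command python3 -m crank 'ROWS' [FORCE]. ROWS is JSON, a list of rows, each a list of 7 numbers: the shift along the tool's x, y, z in units of 1 m (1.0 is 1 m), then the turn, a rotation vector about the tool's x, y, z in units of 180 degrees (1.0 is 180 degrees), then the closure, from 0 (fully open) to 1 (shut). A call has 1 to 5 rows; each row is the pose to reach, as a shift and turn from the pose commanded when the call began, along the tool's axes at that moment, turning the shorter way round; what a row does not reach only later rows make up. A row lasts 1/10 s, in which the tool goes at most 50 mm and 8.59 degrees, less where a joint would pass 70% of its speed; a pose out of reach is approached as far as the arm can. A call with a number of a shift or a turn outside -1 to 1 is refused whole. A call with a gripper value outside its range is refused whole. The fingers move at their own pace and stop on an object; FORCE is the grip in N (left out, the last holds). Time passes only in rows, so rows that repeat a pose let the fingers close. It gives the time, the measured TCP pose, the force, the opening and the grip force at its end, in the units of the state.
- readout.sense(): the state, without advancing time (a new reading comes with each control period).
- imaging.snapshot(name): name is "scene" or "top"; returns a dict with "color" (420x560x3 uint8, blue, green, red), "fx", "fy", "cx", "cy" (pixels), "rvec" (rotation vector, rad) and "tvec" (3), from world to camera coordinates, as OpenCV has them. Camera axes: x right, y down, z forward; pixel columns grow to the right and rows downward; lengths in m; the calibration is good to about 2 mm. A picture is of the moment at which its call begins. There is no depth.
- arm.finish_job(): hands the job in; it is judged then, once.
Trained networks look in a picture, given as the dict that the camera call returned (one of the last four; its "shot" number tells which), for a name from the list of things; names that differ only in an ending like _2 or _b are one class to them, and where a whole thing is asked for, a point or a joint stands for the part that bears it (a point fixed in the world has none). Each returns a list of dicts, best first, with "score" (0 to 1); they miss things now and then, are a little off and sometimes report something else, mostly with a low value. They report only what shows in the picture. A call takes as long as a camera call. They do not tell look-alikes from the thing itself.
- nets.recognise(picture, target): "centre" ([x, y, z] in m, in world coordinates, good to about 4 mm: the middle of the surface that is visible of it).
- nets.cut_out(picture, target): "region" (420x560 bool, what is visible of it).
- nets.spot_point(picture, target): "centre" ([x, y, z] in m, in world coordinates, good to about 4 mm: a listed point, or the origin of a listed thing).
The state is a dict: "time": time; "joint_pos": joint angles; "dq": joint speeds; "effort": joint torques, N m; "ee_pos": TCP position; "orientation": TCP orientation; "force": force on the tool from outside, world axes, zero at the start; "torque": the same for the moment, N m; "opening": opening from 0.0 (shut) to 1.0 (fully open); "grip_force": force on a finger pad.
Only numpy, scipy, OpenCV 4.12 (cv2) and the standard library are available. Lean on these libraries where they do the work, as an engineer would, in place of code of your own. Each camera call takes 0.05 s, during which the arm holds its last target. There are 200 camera calls.

## Working session

There is one attempt and no reset: what is moved stays moved. The work goes in short steps, Python scripts to look and compute and a shell command to move; the robot and the scene stay as the last step left them, time stands still between calls to the robot, and variables do not carry over. Pictures are saved under pics/ and viewed, at most 11 in all, crops included, and the job is handed in when it is done.

```bash
mkdir -p pics
cat > look.py <<'E'
import cv2,numpy as np
from rig import readout,imaging,arm,nets
def snap(n,f=None):
    p=imaging.snapshot(n)
    if f: cv2.imwrite('pics/'+f,p['color'])
    return p
def ray(p,u,v,z):
    R=cv2.Rodrigues(np.array(p['rvec'],float))[0];t=np.array(p['tvec'],float).ravel()
    d=R.T@np.array([(u-p['cx'])/p['fx'],(v-p['cy'])/p['fy'],1]);c=-R.T@t
    return c+d*(z-c[2])/d[2]
def proj(p,X):
    K=np.array([[p['fx'],0,p['cx']],[0,p['fy'],p['cy']],[0,0,1.]])
    return cv2.projectPoints(np.array(X,float).reshape(-1,1,3),np.array(p['rvec'],float),np.array(p['tvec'],float),K,None)[0].reshape(-1,2)
E
python3 - <<'E'
from look import *
np.set_printoptions(precision=4,suppress=True)
s=readout.sense();print(s['time'],s['ee_pos'],s['orientation'],s['force'],arm.grip_depth)
for n in('scene','top'):
    p=snap(n,n+'0.png')
    for t in('press','opening','seat','insert','push_stick','stick_grip','visor_edge','oil_bottle','marker','paper_cups'):
        for r in nets.spot_point(p,t)[:3]: print(n,t,np.array(r['centre']),round(r['score'],2),proj(p,r['centre']))
E
```

```text
0.0 [ 0.2968 -0.6056  0.2303] [[ 0.8979  0.4401 -0.001 ]
 [ 0.4401 -0.8979  0.0016]
 [-0.0001 -0.0019 -1.    ]] [ 0.4915  0.6144 -1.0701] 0.0187
scene press [0.4867 0.1206 0.0035] 0.86 [[217.5505 232.5044]]
scene seat [0.4948 0.1777 0.013 ] 0.63 [[209.0405 222.0329]]
scene insert [ 0.3952 -0.2052 -0.0004] 0.64 [[261.2349 295.0174]]
scene insert [ 0.4351 -0.3338  0.002 ] 0.63 [[309.5026 312.4435]]
scene insert [ 0.4577 -0.4334  0.0004] 0.55 [[348.0615 330.2054]]
scene push_stick [0.3645 0.1686 0.0008] 0.63 [[172.796  240.8244]]
scene push_stick [ 0.5361 -0.2696 -0.0018] 0.61 [[321.6882 285.0024]]
scene stick_grip [ 0.5622 -0.4253  0.0723] 0.76 [[378.9457 283.2836]]
scene visor_edge [ 0.4843 -0.0073  0.2059] 0.77 [[239.026  182.6194]]
scene visor_edge [0.4967 0.1809 0.0112] 0.16 [[209.0372 221.9954]]
scene oil_bottle [ 0.3632  0.1722 -0.0002] 0.58 [[171.8095 240.8056]]
scene oil_bottle [ 0.4864 -0.0084  0.2058] 0.38 [[239.9311 182.5677]]
scene marker [ 0.3773 -0.4899 -0.0012] 0.8 [[341.0062 361.6493]]
scene paper_cups [ 0.6712 -0.4464  0.0001] 0.6 [[413.2187 294.9461]]
top press [0.4873 0.123  0.0043] 0.61 [[199.2399 242.3203]]
top opening [0.4898 0.1227 0.0076] 0.85 [[199.2649 241.1472]]
top insert [ 0.4491 -0.4349  0.0006] 0.52 [[370.8794 253.8699]]
top visor_edge [ 0.4843 -0.0106  0.2052] 0.67 [[234.8135 208.2748]]
top oil_bottle [0.3626 0.171  0.0012] 0.66 [[179.7701 277.2395]]
top marker [ 0.382  -0.4878  0.0003] 0.7 [[390.0095 272.7584]]
```

View pics/scene0.png

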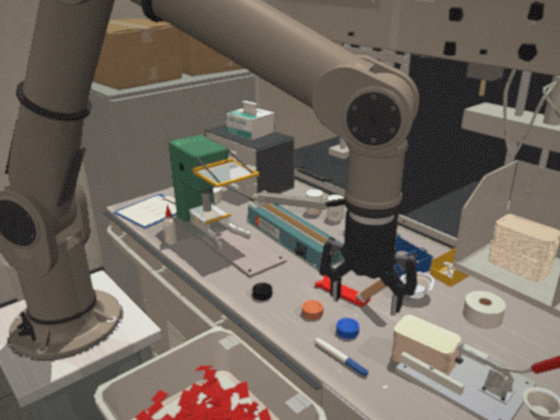

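View pics/top0.png

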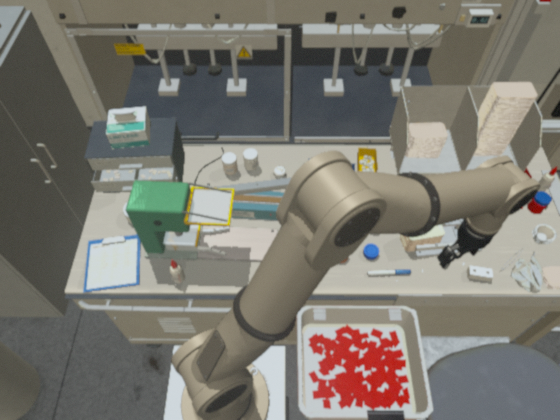

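The scene view shows the copper disc at (312,310) between a black one (261,291) and a blue one (347,327). The stick's red blade is at (345,288) with its handle by the gripper, and the press plate's end is around (250–284,265). The arm hides these in the top view.

Run:
```python
from look import *
np.set_printoptions(precision=4,suppress=True)
p=snap('scene'); c=p['color']
for r in nets.cut_out(p,'insert')[:4]:
    m=r['region'];ys,xs=np.where(m);print('ins',r['score'],xs.mean(),ys.mean(),m.sum(),c[m].mean(0),ray(p,xs.mean(),ys.mean(),.012))
for r in nets.cut_out(p,'push_stick')[:2]:
    m=r['region'];ys,xs=np.where(m);print('st',r['score'],xs.min(),xs.max(),ys.min(),ys.max())
a=cv2.resize(c[130:320,150:460],None,fx=2.55,fy=2.55,interpolation=cv2.INTER_CUBIC);cv2.imwrite('pics/crop1.png',a)
R=cv2.Rodrigues(np.array(p['rvec']))[0];print(-R.T@np.array(p['tvec']).ravel(),p['fx'])
```

```text
ins 0.94 347.56581986143186 327.8937644341801 433 [154.0439  86.6028  54.6028] [ 0.4518 -0.4367  0.012 ]
ins 0.6 262.2643312101911 290.78343949044586 314 [40.793  41.0605 43.2484] [ 0.3974 -0.207   0.012 ]
ins 0.59 312.6442307692308 309.0576923076923 416 [ 81.6178 110.8053 176.5697] [ 0.44   -0.3388  0.012 ]
ins 0.51 355.08589743589744 290.93333333333334 780 [ 63.0705  76.5077 164.1308] [ 0.5652 -0.3543  0.012 ]
st 0.84 319 384 277 305
[-0.2215 -1.0281  0.7399] 516.0283606139302
```

View pics/crop1.png

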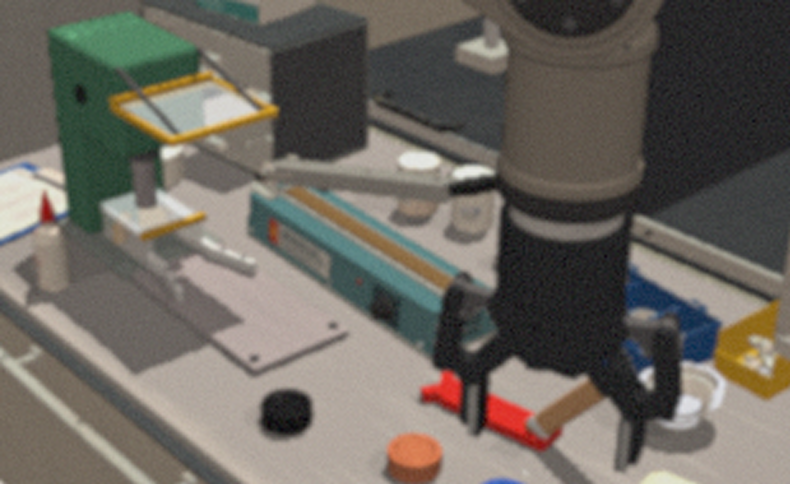

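The crop shows the plate's near edge, with corners at crop (255,371) and (350,333). A teal sealer stands on the press's right side, and the insert, stick and handle are clear to reach.

```bash
cat >> look.py <<'E'
from scipy.spatial.transform import Rotation as Ro
np.set_printoptions(precision=4,suppress=True)
def toolR(yaw,lean):
    # feed dir at yaw, fingers lean forward; tool y = right of feed
    f=np.array([np.cos(yaw),np.sin(yaw),0]);zz=np.array([0,0,-1.])
    z=f*np.sin(lean)+zz*np.cos(lean);y=np.array([np.sin(yaw),-np.cos(yaw),0])
    return np.c_[np.cross(y,z),y,z]
def rows(P,R):
    s=readout.sense();R0=np.array(s['orientation']);d=R0.T@(np.array(P)-s['ee_pos'])
    w=Ro.from_matrix(R0.T@R).as_rotvec()/np.pi
    print('t',s['time'],'row',np.r_[d,w].round(4),'rowsneeded',np.linalg.norm(d)/.05,np.linalg.norm(w)*180/8.59)
E
python3 - <<'E'
from look import *
p=snap('scene')
a=ray(p,250,275.5,.01);b=ray(p,287.3,260.6,.01);print('corners',a,b,np.linalg.norm(a-b),(a+b)/2,np.degrees(np.arctan2(*(b-a)[[1,0]])))
r=[r for r in nets.cut_out(p,'insert') if p['color'][r['region']].mean(0)[2]>150 and r['region'].sum()<600]
print(len(r));m=r[0]['region'];ys,xs=np.where(m);t=np.array([xs.mean(),ys.mean()])
th=np.linspace(0,6.283,60);c=np.array([.44,-.339,0])
def cen(c):
    X=np.r_[[[c[0]+.025*np.cos(a),c[1]+.025*np.sin(a),z] for z in(0,.02) for a in th]]
    M=cv2.moments(cv2.convexHull(proj(p,X).astype(np.float32)));return np.array([M['m10'],M['m01']])/M['m00']
for i in range(5):
    u=cen(c);c=c+np.r_[(ray(p,*t,.01)-ray(p,*u,.01))[:2],0]
print('insert',c)
rows([c[0],c[1],.15],toolR(np.pi/2,0))
E
```

```text
corners [ 0.4165 -0.1323  0.01  ] [ 0.5337 -0.1408  0.01  ] 0.1174562685737984 [ 0.4751 -0.1366  0.01  ] -4.15905315065071
1
insert [ 0.4408 -0.3374  0.    ]
t 1.35 row [ 0.2473 -0.178   0.0813  0.     -0.     -0.3549] rowsneeded 6.306791465166706 7.437254393254816
```

```bash
python3 -m crank '[[0.247,-0.178,0.08,0,0,-0.355,0],[0.247,-0.178,0.08,0,0,-0.355,0],[0.247,-0.178,0.08,0,0,-0.355,0],[0.247,-0.178,0.08,0,0,-0.355,0],[0.247,-0.178,0.08,0,0,-0.355,0]]' 40
python3 - <<'E'
from look import *
rows([.4408,-.3374,.15],toolR(np.pi/2,0))
E
```

```text
time: 1.85
ee_pos: [0.4118, -0.3912, 0.1677]
orientation: [[0.351, 0.936, 0.001], [0.936, -0.351, -0.001], [-0.0, 0.001, -1.0]]
force: [1.2, -0.9, -0.1]
opening: 0.998
grip_force: 0.0
t 1.85 row [ 0.0606  0.0082  0.0177  0.0003  0.0002 -0.1143] rowsneeded 1.2730318301920291 2.3952969211207638
```

```bash
python3 -m crank '[[0.0606,0.0082,0.018,0,0,-0.114,0],[0.0606,0.0082,0.018,0,0,-0.114,0],[0.0606,0.0082,0.018,0,0,-0.114,0],[0.0606,0.0082,0.018,0,0,-0.114,0]]'
python3 - <<'E'
from look import *
rows([.4408,-.3374,.001],toolR(np.pi/2,0))
for n in('scene','top'):
    p=snap(n)
    for t in('press','opening','seat','push_stick','stick_grip','visor_edge','insert'):
        for r in nets.spot_point(p,t)[:3]: print(n,t,np.array(r['centre']),round(r['score'],2),proj(p,r['centre'])[0])
E
```

```text
time: 2.25
ee_pos: [0.4407, -0.3386, 0.1497]
orientation: [[0.005, 1.0, 0.0], [1.0, -0.005, 0.0], [0.0, 0.0, -1.0]]
force: [-0.4, 0.3, -0.3]
opening: 1.001
grip_force: 0.0
t 2.25 row [ 0.0012  0.0001  0.1487  0.     -0.0001 -0.0017] rowsneeded 2.975048971729431 0.03497169774424269
scene press [ 0.4869  0.1254 -0.0002] 0.94 [216.7848 232.9867]
scene opening [0.4885 0.1181 0.0102] 0.64 [218.3844 230.6253]
scene seat [0.4938 0.1789 0.0101] 0.82 [208.6155 222.8425]
scene push_stick [ 0.537  -0.2696 -0.0014] 0.66 [321.9518 284.7327]
scene visor_edge [ 0.486  -0.005   0.2055] 0.9 [239.0453 182.3255]
scene insert [ 0.4325 -0.3362  0.0017] 0.69 [309.3807 313.5077]
scene insert [ 0.3966 -0.2061 -0.0012] 0.57 [261.9292 295.2296]
top press [0.4896 0.118  0.0024] 0.57 [200.9221 242.0156]
top opening [0.4882 0.1248 0.012 ] 0.92 [198.3709 240.8785]
top push_stick [ 0.5403 -0.2705 -0.0025] 0.69 [318.64   230.1664]
top stick_grip [ 0.5653 -0.4308  0.0719] 0.75 [369.2918 211.648 ]
top stick_grip [0.4916 0.1779 0.0099] 0.58 [182.368  240.2423]
top visor_edge [ 0.4848 -0.0091  0.2069] 0.65 [234.26   207.7985]
top insert [ 0.4417 -0.34   -0.0028] 0.69 [341.4802 256.2723]
top insert [ 0.448  -0.4343  0.001 ] 0.59 [370.7493 254.1084]
top insert [ 0.3986 -0.211  -0.0024] 0.46 [301.735  268.0134]
```

```bash
python3 -m crank '[[0.001,0,0.05,0,0,0,0],[0.001,0,0.1,0,0,0,0],[0.001,0,0.13,0,0,0,0],[0.001,0,0.148,0,0,0,0],[0.001,0,0.148,0,0,0,0.1]]'
python3 -m crank '[[0,0,0,0,0,0,1],[0,0,0,0,0,0,1],[0,0,0,0,0,0,1],[0,0,0,0,0,0,1],[0,0,0,0,0,0,1]]' 40
python3 - <<'E'
from look import *
snap('scene','grip1.png')
E
```

```text
time: 3.55
ee_pos: [0.4387, -0.3369, -0.0008]
orientation: [[0.007, 1.0, -0.004], [1.0, -0.007, 0.003], [0.003, -0.004, -1.0]]
force: [-0.7, 0.4, 0.3]
opening: 0.904
grip_force: 0.0
time: 4.05
ee_pos: [0.4415, -0.3389, 0.0033]
orientation: [[0.007, 1.0, 0.002], [1.0, -0.007, -0.002], [-0.002, 0.002, -1.0]]
force: [-0.9, 0.8, 8.0]
opening: 0.554
grip_force: 42.1
```

```bash
python3 -m crank '[[0,0,-0.04,0,0,0,1],[0,0,-0.08,0,0,0,1],[0,0,-0.08,0,0,0,1]]'
python3 - <<'E'
from look import *
snap('scene','lift1.png')
rows([.4782,-.0793,.083],toolR(np.radians(87.2),0))
E
```

```text
time: 4.4
ee_pos: [0.4434, -0.3401, 0.087]
orientation: [[0.007, 1.0, 0.008], [1.0, -0.007, -0.005], [-0.005, 0.008, -1.0]]
force: [1.5, -0.3, -2.2]
opening: 0.555
grip_force: 42.5
t 4.45 row [0.2603 0.0343 0.0009 0.0015 0.0011 0.0132] rowsneeded 5.252072495861892 0.28032061549211107
```

View pics/lift1.png

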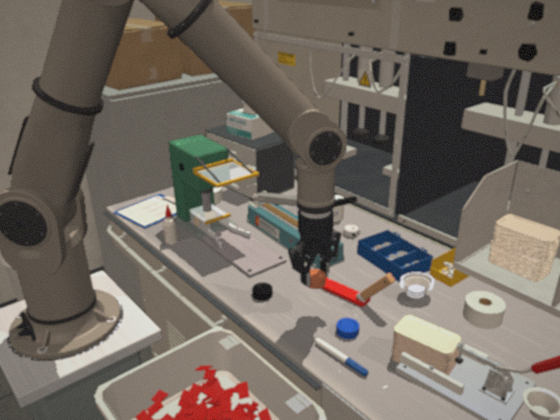

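The insert is held in the gripper at (317,278), and the stick is now visible at (345,290).

Run:
```python
from look import *
p=snap('scene')
for u,v in((248,224),(320,268),(338,265)): print(ray(p,u,v,0))
for z in(.08,.15,.2): print('lever',z,ray(p,262,200,z),ray(p,350,203,z))
f=np.array([np.cos(np.radians(87.2)),np.sin(np.radians(87.2)),0]);l=np.array([-f[1],f[0],0]);o=np.array([.488,.1205,0])
print(proj(p,[o-.25*f+.06*l+[0,0,.01],o-.25*f-.06*l+[0,0,.01],o-.125*f+.065*l+[0,0,.208],o-.125*f-.065*l+[0,0,.208]]))
for t in('push_stick','stick_grip'):
    for r in nets.spot_point(p,t)[:2]: print(t,np.array(r['centre']),r['score'])
```

```text
[0.5902 0.1095 0.    ]
[ 0.5848 -0.2128  0.    ]
[ 0.6308 -0.2336  0.    ]
lever 0.08 [0.6255 0.0815 0.08  ] [ 0.8071 -0.1063  0.08  ]
lever 0.15 [ 0.5356 -0.0362  0.15  ] [ 0.698  -0.2041  0.15  ]
lever 0.2 [ 0.4714 -0.1203  0.2   ] [ 0.62   -0.2739  0.2   ]
[[248.3591 274.589 ]
 [285.7572 259.0159]
 [215.9762 188.1502]
 [258.0584 175.7447]]
push_stick [ 0.5383 -0.2702 -0.0016] 0.86
stick_grip [ 0.5627 -0.4264  0.0694] 0.6
stick_grip [ 0.5374 -0.268  -0.0027] 0.39
```

```bash
python3 -m crank '[[0.05,0.007,0,0,0,0.013,1],[0.1,0.014,0,0,0,0.013,1],[0.15,0.02,0,0,0,0.013,1],[0.2,0.027,0,0,0,0.013,1],[0.25,0.034,0,0,0,0.013,1]]'
python3 - <<'E'
from look import *
rows([.4782,-.0793,.014],toolR(np.radians(87.2),0))
E
```

```text
time: 5.1
ee_pos: [0.4745, -0.0887, 0.0805]
orientation: [[0.048, 0.999, -0.003], [0.999, -0.048, 0.0], [0.0, -0.003, -1.0]]
force: [1.8, -0.0, -1.3]
opening: 0.557
grip_force: 42.4
t 5.1 row [ 0.0095  0.0034  0.0665 -0.0008 -0.0001  0.0003] rowsneeded 1.34478282647792 0.018875301340965673
```

```bash
python3 -m crank '[[0.009,0.002,0.03,0,0,0,1],[0.009,0.002,0.052,0,0,0,1],[0.009,0.002,0.058,0,0,0,1],[0.009,0.002,0.061,0,0,0,1],[0.009,0.002,0.064,0,0,0,1]]'
python3 -m crank '[[0,0,0.001,0,0,0,1],[0,0,0.002,0,0,0,1],[0,0,0.002,0,0,0,1]]'
```

```text
time: 5.6
ee_pos: [0.4782, -0.0823, 0.0177]
orientation: [[0.049, 0.999, -0.0], [0.999, -0.049, -0.0], [-0.0, -0.0, -1.0]]
force: [-0.0, -1.0, -1.6]
opening: 0.552
grip_force: 42.4
time: 5.9
ee_pos: [0.4784, -0.0821, 0.0162]
orientation: [[0.048, 0.999, 0.001], [0.999, -0.048, -0.0], [-0.0, 0.001, -1.0]]
force: [-0.7, 0.4, -1.9]
opening: 0.551
grip_force: 42.4
```

```bash
python3 -m crank '[[0,0,0.001,0,0,0,1],[0,0,0.002,0,0,0,1],[0,0,0.003,0,0,0,1],[0,0,0.003,0,0,0,1]]'; python3 -m crank '[[0,0,0.001,0,0,0,1],[0,0,0.002,0,0,0,1],[0,0,0.002,0,0,0,1]]'
```

```text
time: 6.3
ee_pos: [0.4783, -0.0818, 0.0133]
orientation: [[0.048, 0.999, 0.0], [0.999, -0.048, -0.0], [-0.0, 0.0, -1.0]]
force: [-2.3, -0.6, 6.3]
opening: 0.556
grip_force: 43.1
time: 6.6
ee_pos: [0.4785, -0.0819, 0.0126]
orientation: [[0.048, 0.999, 0.001], [0.999, -0.048, -0.001], [-0.001, 0.001, -1.0]]
force: [-7.2, 0.8, 24.7]
opening: 0.553
grip_force: 45.9
```

```bash
python3 -m crank '[[0,0,-0.002,0,0,0,1],[0,0,-0.002,0,0,0,0.1],[0,0,-0.002,0,0,0,0.1],[0,0,-0.004,0,0,0,0.1],[0,0,-0.006,0,0,0,0.1]]' ; python3 -m crank '[[0,0,-0.03,0,0,0,0.1],[0,0,-0.08,0,0,0,0.1],[-0.03,0,-0.12,0,0,0,0.1],[-0.08,0,-0.15,0,0,0,0.1],[-0.13,0,-0.15,0,0,0,0.1]]'
python3 - <<'E'
from look import *
g=np.array([.5630,-.427,.070])
R=toolR(np.radians(99),np.radians(40))
d=arm.grip_depth
print(g+R[:,2]*d, g+R[:,2]*(d-.1))
rows(g+R[:,2]*(d-.1),R)
p=snap('scene','b1.png');q=snap('top','b1t.png')
for pp in(p,q):
    for t in('push_stick','stick_grip','insert'):
        for r in nets.spot_point(pp,t)[:3]: print(t,np.array(r['centre']),r['score'],proj(pp,r['centre'])[0])
a=cv2.resize(p['color'][190:360,200:440],None,fx=3.3,fy=3.3,interpolation=cv2.INTER_CUBIC);cv2.imwrite('pics/b1c.png',a)
E
```

```text
time: 7.1
ee_pos: [0.4781, -0.0817, 0.0167]
orientation: [[0.048, 0.999, -0.0], [0.999, -0.048, 0.0], [0.0, -0.0, -1.0]]
force: [0.4, -0.6, -0.5]
opening: 0.901
grip_force: 0.0
time: 7.6
ee_pos: [0.4748, -0.2051, 0.1704]
orientation: [[0.044, 0.999, 0.007], [0.999, -0.044, -0.002], [-0.002, 0.007, -1.0]]
force: [1.3, 0.3, -1.2]
opening: 0.895
grip_force: 0.0
[ 0.5611 -0.4151  0.0557] [ 0.5712 -0.4786  0.1323]
t 7.6 row [-0.2689  0.1082  0.0394  0.0245  0.2222 -0.0608] rowsneeded 5.850466083540989 4.855087499608094
push_stick [ 0.5395 -0.2695 -0.0008] 0.71 [322.6504 284.1372]
push_stick [0.4949 0.1801 0.0112] 0.31 [208.6792 222.2707]
stick_grip [ 0.5631 -0.4262  0.0689] 0.89 [379.406 284.559]
insert [ 0.3969 -0.2056 -0.002 ] 0.71 [261.9086 295.3602]
insert [ 0.4536 -0.4359  0.0005] 0.65 [347.6033 331.5424]
insert [ 0.4764 -0.0783  0.0133] 0.62 [255.7371 257.6742]
push_stick [0.4893 0.1199 0.0026] 0.6 [200.3253 242.0611]
push_stick [ 0.5384 -0.2707 -0.0022] 0.59 [318.7295 230.6014]
stick_grip [ 0.5629 -0.4278  0.0722] 0.94 [368.4568 212.2042]
insert [ 0.3967 -0.209  -0.0005] 0.64 [301.1371 268.2706]
insert [ 0.4509 -0.4326 -0.0016] 0.55 [369.9985 253.7098]
```

View pics/b1c.png

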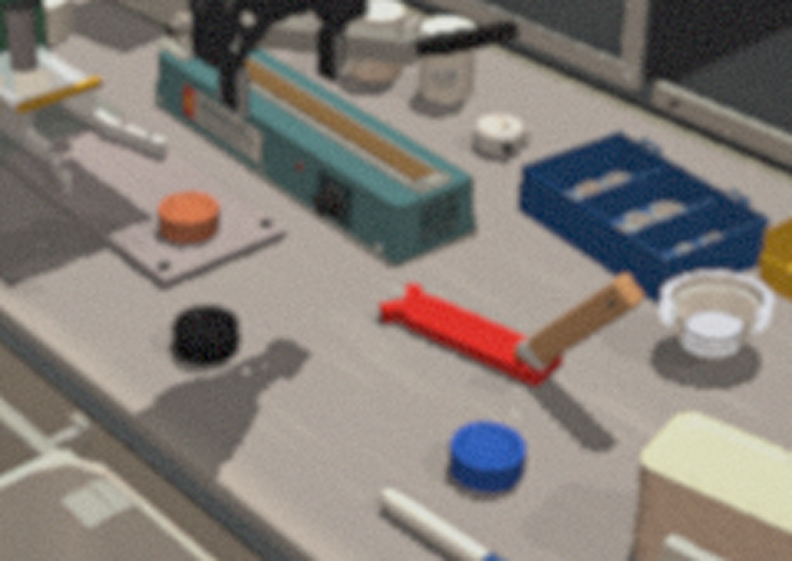

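The insert sits flat on the infeed plate at crop (188,215), clear of the edges. The stick is free, with its notch at crop (405,305) and handle top at (630,290).

```bash
python3 -m crank '[[-0.289,0.111,0.015,0.025,0.222,-0.06,0.35],[-0.289,0.111,0.015,0.025,0.222,-0.06,0.35],[-0.289,0.111,0.015,0.025,0.222,-0.06,0.35],[-0.289,0.111,0.015,0.025,0.222,-0.06,0.35],[-0.289,0.111,0.015,0.025,0.222,-0.06,0.35]]'
python3 - <<'E'
from look import *
g=np.array([.5630,-.427,.070]);R=toolR(np.radians(98.7),np.radians(40));d=arm.grip_depth
rows(g+R[:,2]*(d-.1),R)
E
```

```text
time: 8.5
ee_pos: [0.5467, -0.4303, 0.1548]
orientation: [[-0.106, 0.989, -0.1], [0.768, 0.145, 0.624], [0.631, -0.01, -0.775]]
force: [2.5, -0.9, 0.6]
opening: 0.649
grip_force: 0.0
t 8.5 row [-0.054   0.0171 -0.0151 -0.0013  0.0047 -0.0036] rowsneeded 1.1724571455672932 0.1255711548280276
```

```bash
python3 -m crank '[[-0.053,0.017,-0.015,-0.0013,0.0047,-0.0036,0.4],[-0.053,0.017,-0.015,-0.0013,0.0047,-0.0036,0.4],[-0.053,0.017,-0.015,-0.0013,0.0047,-0.0036,0.4]]'
python3 - <<'E'
from look import *
g=np.array([.5630,-.427,.070]);R=toolR(np.radians(98.7),np.radians(40));d=arm.grip_depth
rows(g+R[:,2]*d,R)
s=readout.sense();print(s['joint_pos'])
E
```

```text
time: 8.8
ee_pos: [0.5713, -0.4736, 0.1292]
orientation: [[-0.114, 0.988, -0.101], [0.757, 0.152, 0.635], [0.643, -0.004, -0.766]]
force: [-0.1, 0.4, -0.4]
opening: 0.602
grip_force: 0.0
t 8.8 row [-0.0018 -0.0008  0.0945 -0.0011 -0.0002 -0.0005] rowsneeded 1.8905271567455446 0.025053000894163326
[ 0.9098  1.0693 -0.3322  0.8839 -0.1663  1.7472  0.8319]
```

```bash
python3 -m crank '[[-0.002,-0.001,0.04,0,0,0,0.4],[-0.002,-0.001,0.075,0,0,0,0.4],[-0.002,-0.001,0.094,0,0,0,0.4],[-0.002,-0.001,0.094,0,0,0,0.4]]'
python3 - <<'E'
from look import *
p=snap('scene');q=snap('top')
s=readout.sense();X=s['ee_pos']-np.array(s['orientation'])[:,2]*arm.grip_depth
print('graspX',X,s['force'],s['joint_pos'])
for pp in(p,q):
    for t in('push_stick','stick_grip'):
        for r in nets.spot_point(pp,t)[:2]: print(t,np.array(r['centre']),r['score'])
a=cv2.resize(p['color'][220:340,300:440],None,fx=4,fy=4,interpolation=cv2.INTER_CUBIC);cv2.imwrite('pics/g2.png',a)
E
```

```text
time: 9.2
ee_pos: [0.561, -0.4119, 0.0607]
orientation: [[-0.119, 0.988, -0.103], [0.757, 0.157, 0.634], [0.643, -0.002, -0.766]]
force: [-0.3, 0.6, -0.7]
opening: 0.598
grip_force: 0.0
graspX [ 0.5638 -0.428   0.077 ] [-0.3484 -0.2058  1.6107] [ 0.9069  1.0429 -0.349   1.1064 -0.1625  1.5419  0.8469]
push_stick [ 0.5369 -0.2695 -0.0017] 0.85
stick_grip [ 0.5632 -0.4271  0.0695] 0.83
stick_grip [0.4966 0.1798 0.0137] 0.59
push_stick [ 0.5418 -0.27   -0.0023] 0.59
push_stick [0.3633 0.1709 0.0015] 0.28
```

View pics/g2.png

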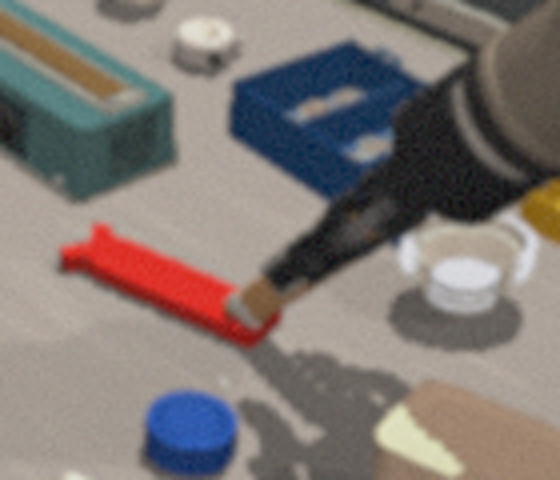

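The fingers straddle the wooden handle around crop (280,280), so I can close.

```bash
python3 -m crank '[[0,0,0.003,0,0,0,1],[0,0,0.003,0,0,0,1],[0,0,0.003,0,0,0,1],[0,0,0.003,0,0,0,1],[0,0,0.003,0,0,0,1]]' 80
python3 -m crank '[[0,0,0.003,0,0,0,1],[0,0,0.003,0,0,0,1]]' 80
python3 - <<'E'
from look import *
s=readout.sense();R=np.array(s['orientation']);print(s['ee_pos'],R[:,1],s['joint_pos'])
for n in('scene','top'):
    pp=snap(n)
    for t in('push_stick','stick_grip'):
        for r in nets.spot_point(pp,t)[:2]: print(t,np.array(r['centre']),r['score'])
E
```

```text
time: 10.0
ee_pos: [0.5607, -0.415, 0.0574]
orientation: [[-0.116, 0.988, -0.098], [0.76, 0.152, 0.633], [0.64, -0.001, -0.768]]
force: [-0.6, 0.1, 0.7]
opening: 0.201
grip_force: 77.9
time: 10.2
ee_pos: [0.561, -0.4142, 0.0574]
orientation: [[-0.117, 0.989, -0.096], [0.76, 0.151, 0.632], [0.639, 0.001, -0.769]]
force: [-0.7, -2.3, 8.5]
opening: 0.199
grip_force: 78.9
[ 0.561  -0.4142  0.0574] [0.9885 0.1509 0.0007] [ 0.9079  1.045  -0.3493  1.1156 -0.163   1.5304  0.8477]
push_stick [ 0.5389 -0.2673 -0.0035] 0.65
stick_grip [ 0.5611 -0.4265  0.0703] 0.85
push_stick [ 0.5411 -0.2677 -0.0016] 0.77
push_stick [ 0.3812 -0.484   0.0014] 0.62
```

```bash
python3 -m crank '[[0,0,0,0,0,0,1],[0.013,0,-0.016,0,0,0,1],[0.032,0,-0.038,0,0,0,1],[0.045,0,-0.054,0,0,0,1],[0.045,0,-0.054,0,0,0,1]]' 115
python3 - <<'E'
from look import *
s=readout.sense();R=np.array(s['orientation']);print('lean',np.degrees(np.arccos(-R[2,2])))
for n in('scene','top'):
    pp=snap(n,n+'L.png')
    for t in('push_stick','stick_grip'):
        for r in nets.spot_point(pp,t)[:1]: print(t,np.array(r['centre']),r['score'])
rows([.4679,-.290,.13],toolR(np.radians(87.2),np.radians(39.8)))
E
```

```text
time: 11.0
ee_pos: [0.5623, -0.4143, 0.1297]
orientation: [[-0.119, 0.988, -0.094], [0.763, 0.151, 0.629], [0.636, 0.003, -0.772]]
force: [-0.2, 0.0, -1.8]
opening: 0.195
grip_force: 112.5
lean 39.48405568429977
push_stick [ 0.5399 -0.2692  0.0686] 0.67
stick_grip [ 0.5626 -0.4287  0.135 ] 0.74
push_stick [ 0.5383 -0.2669  0.0616] 0.79
t 11.3 row [ 0.1076 -0.0722  0.0821 -0.0419 -0.0004  0.0485] rowsneeded 3.0674169569100806 1.3427497961619612
```

```bash
python3 -m crank '[[0.036,-0.024,0.027,-0.014,0,0.016,1],[0.072,-0.048,0.054,-0.028,0,0.032,1],[0.107,-0.072,0.082,-0.042,0,0.0485,1],[0.107,-0.072,0.082,-0.042,0,0.0485,1],[0.107,-0.072,0.082,-0.042,0,0.0485,1]]'
python3 - <<'E'
from look import *
f=np.array([np.cos(np.radians(87.2)),np.sin(np.radians(87.2)),0]);l=np.array([-f[1],f[0],0]);o=np.array([.488,.1205,0])
s=readout.sense();R=np.array(s['orientation']);print('lean',np.degrees(np.arccos(-R[2,2])))
A=[]
for n in('scene','top'):
    pp=snap(n,n+'M.png')
    for t in('push_stick','stick_grip','insert','visor_edge','opening','seat'):
        for r in nets.spot_point(pp,t)[:3]:
            c=np.array(r['centre']);print(n,t,c,round(r['score'],2),'press',(c-o)@f,(c-o)@l)
    if n=='scene': cv2.imwrite('pics/M.png',cv2.resize(pp['color'][150:310,180:380],None,fx=3.7,fy=3.7,interpolation=cv2.INTER_CUBIC))
rows([.4679,-.290,.0694],toolR(np.radians(87.2),np.radians(39.8)))
E
```

```text
time: 11.8
ee_pos: [0.4666, -0.2892, 0.1305]
orientation: [[0.037, 0.999, 0.031], [0.766, -0.048, 0.641], [0.641, -0.001, -0.767]]
force: [0.8, -0.4, -2.4]
opening: 0.194
grip_force: 113.5
lean 39.899333577333266
scene push_stick [ 0.4723 -0.1461  0.0657] 0.81 press -0.2670486576010175 0.002657907728750037
scene stick_grip [ 0.4665 -0.301   0.1427] 0.74 press -0.42204705694002015 0.0008841539839898466
scene insert [ 0.3985 -0.207  -0.0024] 0.9 press -0.3314810643760271 0.073394849683995
scene insert [ 0.475  -0.0806  0.0097] 0.83 press -0.20149496122670535 0.0031607910795408475
scene insert [ 0.4542 -0.4375  0.0001] 0.57 press -0.558984946855612 0.006501475896188318
scene visor_edge [ 0.4887 -0.0082  0.2052] 0.56 press -0.12851215503698563 -0.006986129668834452
scene visor_edge [0.3615 0.17   0.0017] 0.38 press 0.04326140791925594 0.12876703997857428
scene opening [0.4876 0.1141 0.0104] 0.58 press -0.006411899186903426 8.688392824466066e-05
scene seat [0.4865 0.1214 0.0009] 0.62 press 0.0008256508689138688 0.0015421739988282044
top push_stick [ 0.4808 -0.1486  0.0645] 0.77 press -0.2691304499011083 -0.005954068863141194
top insert [ 0.479  -0.0807  0.0066] 0.72 press -0.20139944276125704 -0.0008393184468044549
top visor_edge [ 0.4862 -0.0092  0.208 ] 0.6 press -0.1296330855988161 -0.004537964095276477
top opening [0.4889 0.1237 0.0084] 0.95 press 0.0032401444323086497 -0.00074260626026134
top seat [0.4942 0.1804 0.0091] 0.69 press 0.06013135619948472 -0.0032664968407596453
t 12.5 row [-0.0388 -0.0013  0.0479  0.0007  0.      0.0004] rowsneeded 1.2318782074645998 0.017350302949230505
```

View pics/M.png

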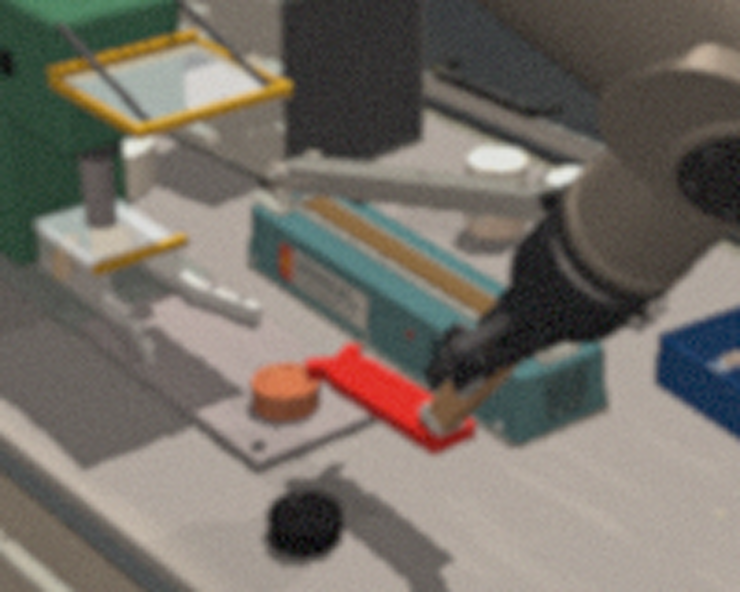

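The stick is level above the bench, with its notch behind the insert at crop (350,355). The insert rests on the plate at (285,392).

Run:
```python
from look import *
rows([.4675,-.290,.070],toolR(np.radians(87.2),np.radians(41.3)))
```

```text
t 12.5 row [-0.0384 -0.0017  0.0474  0.0007  0.0084  0.0005] rowsneeded 1.220046517867374 0.1761832873636414
```

```bash
python3 -m crank '[[-0.02,-0.001,0.024,0,0.0084,0,1],[-0.032,-0.001,0.04,0,0.0084,0,1],[-0.038,-0.0015,0.047,0,0.0084,0,1],[-0.038,-0.0015,0.047,0,0.0084,0,1]]'
python3 - <<'E'
from look import *
f=np.array([np.cos(np.radians(87.2)),np.sin(np.radians(87.2)),0]);l=np.array([-f[1],f[0],0]);o=np.array([.488,.1205,0])
for n in('scene','top'):
    pp=snap(n)
    for t in('push_stick','insert'):
        for r in nets.spot_point(pp,t)[:3]:
            c=np.array(r['centre']);print(n,t,c,round(r['score'],2),'press',(c-o)@f,(c-o)@l)
s=readout.sense();print(s['force'],(s['ee_pos']-o)@f,(s['ee_pos']-o)@l,s['ee_pos'])
R=np.array(s['orientation']);print('feed in tool',R.T@f,'left',R.T@l,'up',R.T@[0,0,1.])
E
```

```text
time: 12.9
ee_pos: [0.4668, -0.2891, 0.0693]
orientation: [[0.037, 0.999, 0.033], [0.749, -0.049, 0.661], [0.662, 0.0, -0.75]]
force: [0.1, -0.4, -4.0]
opening: 0.191
grip_force: 113.5
scene push_stick [ 0.474  -0.1441  0.0093] 0.94 press -0.26496800071768206 0.001057636834860846
scene insert [ 0.3972 -0.2066 -0.0022] 0.81 press -0.3311450466218248 0.07471283757045714
scene insert [ 0.4847 -0.0062  0.2092] 0.67 press -0.12670994184148524 -0.002893205579877486
scene insert [ 0.475  -0.08    0.0123] 0.52 press -0.20089567754430052 0.0031901009414182155
top push_stick [ 0.4792 -0.1488  0.0056] 0.93 press -0.2694083707602496 -0.00436574899735403
top insert [ 0.4794 -0.0807  0.0069] 0.68 press -0.20137990285333882 -0.0012388409017410392
top insert [ 0.398  -0.209  -0.0028] 0.49 press -0.33350310153560775 0.07379655321307449
[ 0.0785  0.2691 -3.1745] -0.411192511830514 -0.000267674418323139 [ 0.4682 -0.2902  0.0715]
feed in tool [ 0.7519 -0.0003  0.6592] left [ 0.0024 -1.     -0.0031] up [ 0.6592  0.0039 -0.7519]
```

```bash
python3 -m crank '[[0.0026,0,-0.003,0,0,0,1],[0.0064,0,0.0003,0,0,0,1],[0.0139,0,0.0069,0,0,0,1],[0.0214,0,0.0135,0,0,0,1],[0.0252,0,0.0168,0,0,0,1]]'
python3 -m crank '[[0.0038,0,0.0033,0,0,0,1],[0.0075,0,0.0066,0,0,0,1],[0.0113,0,0.0099,0,0,0,1],[0.015,0,0.0132,0,0,0,1],[0.015,0,0.0132,0,0,0,1]]'
python3 - <<'E'
from look import *
f=np.array([np.cos(np.radians(87.2)),np.sin(np.radians(87.2)),0]);l=np.array([-f[1],f[0],0]);o=np.array([.488,.1205,0])
for n in('scene','top'):
    pp=snap(n)
    for t in('push_stick','insert'):
        for r in nets.spot_point(pp,t)[:3]:
            c=np.array(r['centre']);print(n,t,c,round(r['score'],2),'press',(c-o)@f,(c-o)@l)
    if n=='scene': cv2.imwrite('pics/N.png',cv2.resize(pp['color'][190:290,200:320],None,fx=5,fy=5,interpolation=cv2.INTER_CUBIC))
s=readout.sense();print(s['force'],(s['ee_pos']-o)@f,(s['ee_pos']-o)@l,s['ee_pos'])
E
```

```text
time: 13.7
ee_pos: [0.4691, -0.2577, 0.0748]
orientation: [[0.034, 0.999, 0.033], [0.749, -0.047, 0.66], [0.661, 0.002, -0.75]]
force: [0.6, 0.2, -3.0]
opening: 0.193
grip_force: 113.6
time: 14.2
ee_pos: [0.4701, -0.239, 0.0747]
orientation: [[0.035, 0.999, 0.034], [0.75, -0.048, 0.66], [0.661, 0.002, -0.751]]
force: [-0.3, 0.2, -2.5]
opening: 0.195
grip_force: 113.5
scene push_stick [ 0.4774 -0.0962  0.0159] 0.91 press -0.21695909752172227 1.599941109826919e-06
scene insert [ 0.3958 -0.2051 -0.0028] 0.75 press -0.32971522709352646 0.07618444081742859
scene insert [ 0.4767 -0.0629  0.0108] 0.69 press -0.18373304798710946 0.002327461571442726
scene insert [ 0.452  -0.4366 -0.    ] 0.62 press -0.5581934908255549 0.00874281419115551
top push_stick [ 0.4814 -0.0965  0.0108] 0.84 press -0.21706334028374225 -0.004008279539194598
top insert [ 0.4799 -0.0648  0.006 ] 0.54 press -0.1854744603847122 -0.0009615326306615067
[-0.5522  0.3639 -2.2843] -0.3612373679219534 0.00029923910183642793 [ 0.4701 -0.2403  0.0745]
```

View pics/N.png

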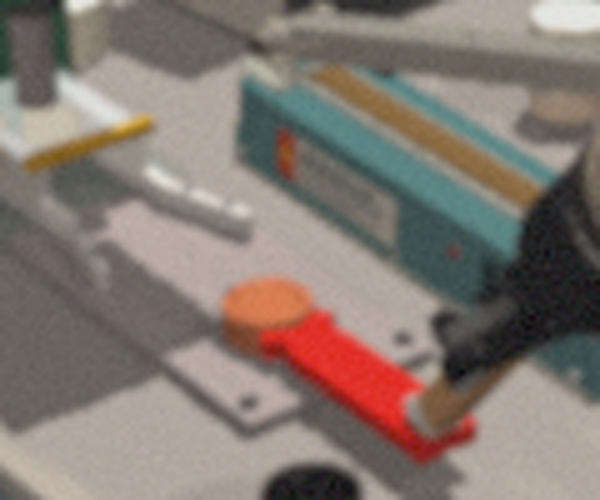

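The insert is seated in the notch at crop (268,315) and has moved about 17 mm along the plate. I'll feed on.

```bash
python3 -m crank '[[0.0038,0,0.0033,0,0,0,1],[0.0113,0,0.0099,0,0,0,1],[0.0188,0,0.0165,0,0,0,1],[0.0263,0,0.0231,0,0,0,1],[0.0338,0,0.0297,0,0,0,1]]'
python3 -m crank '[[0.0075,0,0.0066,0,0,0,1],[0.015,0,0.0132,0,0,0,1],[0.0225,0,0.0198,0,0,0,1],[0.03,0,0.0264,0,0,0,1],[0.0338,0,0.0297,0,0,0,1]]'
python3 - <<'E'
from look import *
f=np.array([np.cos(np.radians(87.2)),np.sin(np.radians(87.2)),0]);l=np.array([-f[1],f[0],0]);o=np.array([.488,.1205,0])
for n in('scene','top'):
    pp=snap(n)
    for t in('push_stick','insert'):
        for r in nets.spot_point(pp,t)[:3]:
            c=np.array(r['centre']);
            if abs(c[0]-.48)<.03: print(n,t,c,round(r['score'],2),'press',(c-o)@f,(c-o)@l)
    if n=='scene': cv2.imwrite('pics/O.png',cv2.resize(pp['color'][170:290,190:320],None,fx=5,fy=5,interpolation=cv2.INTER_CUBIC))
s=readout.sense();print(s['force'],(s['ee_pos']-o)@f,(s['ee_pos']-o)@l,s['ee_pos'],s['joint_pos'])
E
```

```text
time: 15.0
ee_pos: [0.4723, -0.1937, 0.0747]
orientation: [[0.035, 0.999, 0.034], [0.75, -0.049, 0.659], [0.66, 0.003, -0.751]]
force: [-0.9, 0.2, -2.3]
opening: 0.192
grip_force: 113.7
time: 15.5
ee_pos: [0.4744, -0.1486, 0.0747]
orientation: [[0.034, 0.999, 0.033], [0.75, -0.048, 0.66], [0.661, 0.002, -0.751]]
force: [-0.2, -0.7, -2.4]
opening: 0.194
grip_force: 113.5
scene push_stick [ 0.4828 -0.0027  0.0116] 0.75 press -0.12330693492340185 -0.0008244997246441019
scene push_stick [0.4872 0.1203 0.0014] 0.44 press -0.00023884104330476762 0.0007892749559139925
scene insert [ 0.4549 -0.4339 -0.0012] 0.93 press -0.5553550499223259 0.005978170771313487
scene insert [0.4808 0.0262 0.0137] 0.48 press -0.09453913709382564 0.002584870897131988
top push_stick [ 0.4853 -0.0063  0.0103] 0.71 press -0.126780512593342 -0.003497374239261897
top insert [0.4837 0.0277 0.0075] 0.65 press -0.09289926355540622 -0.000238392246464764
[-0.0224 -0.212  -2.9168] -0.27158076012868415 0.00018030255502707836 [ 0.4746 -0.1507  0.0745] [ 0.9301  0.7079 -0.4884  1.8841 -0.3994  0.9853  0.7301]
```

View pics/O.png

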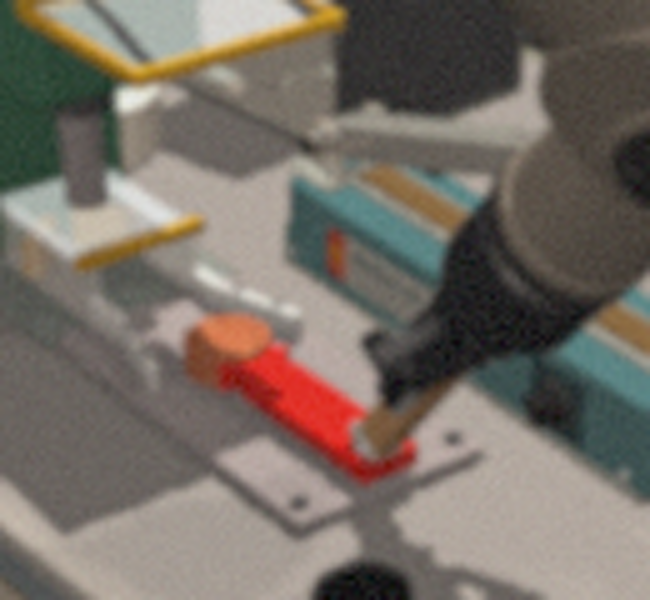

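The insert is entering between the flared rails, roughly midway, at crop (225,350).

```bash
python3 -m crank '[[0.0038,0,0.0033,0,0,0,1],[0.0113,0,0.0099,0,0,0,1],[0.0188,0,0.0165,0,0,0,1],[0.0263,0,0.0231,0,0,0,1],[0.0301,0,0.0264,0,0,0,1]]'
python3 -m crank '[[0.003,0,0.0027,0,0,0,1],[0.0068,0,0.006,0,0,0,1],[0.0105,0,0.0092,0,0,0,1],[0.015,0,0.0132,0,0,0,1],[0.015,0,0.0132,0,0,0,1]]'
python3 - <<'E'
from look import *
f=np.array([np.cos(np.radians(87.2)),np.sin(np.radians(87.2)),0]);l=np.array([-f[1],f[0],0]);o=np.array([.488,.1205,0])
s=readout.sense();print(s['force'],s['torque'],(s['ee_pos']-o)@f,(s['ee_pos']-o)@l,s['ee_pos'],s['joint_pos'])
E
```

```text
time: 16.3
ee_pos: [0.4762, -0.1081, 0.0748]
orientation: [[0.034, 0.999, 0.033], [0.75, -0.047, 0.66], [0.661, 0.002, -0.751]]
force: [0.3, -0.5, -3.1]
opening: 0.198
grip_force: 113.5
time: 16.8
ee_pos: [0.4773, -0.089, 0.0748]
orientation: [[0.034, 0.999, 0.034], [0.75, -0.048, 0.66], [0.661, 0.002, -0.751]]
force: [-0.9, -0.5, -2.7]
opening: 0.194
grip_force: 113.4
[-0.8723 -0.5185 -2.6547] [-1.3398  0.0908  0.0701] -0.20975270166354212 0.00043728027679441374 [ 0.4773 -0.089   0.0748] [ 0.8775  0.6822 -0.5326  1.962  -0.4463  0.895   0.6948]
```

```bash
python3 -m crank '[[0.0038,0,0.0033,0,0,0,1],[0.0098,0,0.0086,0,0,0,1],[0.0158,0,0.0139,0,0,0,1],[0.0218,0,0.0191,0,0,0,1],[0.0248,0,0.0218,0,0,0,1]]'
python3 -m crank '[[0.0045,0,0.004,0,0,0,1],[0.0105,0,0.0092,0,0,0,1],[0.0165,0,0.0145,0,0,0,1],[0.0225,0,0.0198,0,0,0,1],[0.0263,0,0.0231,0,0,0,1]]'
python3 - <<'E'
from look import *
f=np.array([np.cos(np.radians(87.2)),np.sin(np.radians(87.2)),0]);l=np.array([-f[1],f[0],0]);o=np.array([.488,.1205,0])
for n in('scene','top'):
    pp=snap(n,'P'+n+'.png')
    for t in('push_stick','insert','seat','opening'):
        for r in nets.spot_point(pp,t)[:3]:
            c=np.array(r['centre']);
            if abs(c[0]-.48)<.03: print(n,t,c,round(r['score'],2),'press',(c-o)@f,(c-o)@l)
s=readout.sense();print(s['force'],(s['ee_pos']-o)@f,(s['ee_pos']-o)@l,s['ee_pos'],s['joint_pos'])
E
```

```text
time: 17.3
ee_pos: [0.4789, -0.0558, 0.0747]
orientation: [[0.034, 0.999, 0.033], [0.75, -0.048, 0.66], [0.661, 0.002, -0.751]]
force: [-0.5, -1.4, -3.0]
opening: 0.196
grip_force: 113.5
time: 17.8
ee_pos: [0.4806, -0.0211, 0.0747]
orientation: [[0.035, 0.999, 0.034], [0.75, -0.048, 0.66], [0.66, 0.002, -0.751]]
force: [0.2, -0.8, -2.5]
opening: 0.196
grip_force: 113.5
scene push_stick [0.4876 0.1256 0.0101] 0.93 press 0.005074371392523062 0.0006486562808942119
scene insert [ 0.4542 -0.4368  0.0022] 0.64 press -0.5582857825594729 0.006535670735045247
scene insert [0.4894 0.1535 0.0142] 0.62 press 0.033028992209981185 0.00021371381097721434
scene seat [0.4964 0.1803 0.0104] 0.86 press 0.0601389450793009 -0.005468755319890398
scene opening [0.4917 0.1181 0.0098] 0.74 press -0.0022163905813756706 -0.0038128221556728145
top push_stick [0.4925 0.1207 0.0139] 0.96 press 0.00041958519154855196 -0.004484857664077334
top seat [0.4941 0.1789 0.0068] 0.88 press 0.058628262016492995 -0.003239890881718933
top opening [0.4862 0.1221 0.0095] 0.61 press 0.0015101602341141965 0.0018760106788875308
[-0.3901  0.4403 -2.6036] -0.14321065208776923 0.00014259712945802368 [ 0.4809 -0.0225  0.0745] [ 0.8101  0.6629 -0.5829  2.0318 -0.5022  0.792   0.6506]
```

```bash
python3 -m crank '[[0.003,0,0.0026,0,0,0,1],[0.0068,0,0.0059,0,0,0,1],[0.0105,0,0.0092,0,0,0,1],[0.0135,0,0.0119,0,0,0,1],[0.0158,0,0.0139,0,0,0,1]]'
python3 -m crank '[[0.0008,0,0.0007,0,0,0,1],[0.0015,0,0.0013,0,0,0,1],[0.0015,0,0.0013,0,0,0,1]]'
```

```text
time: 18.8
ee_pos: [0.4818, -0.0006, 0.0746]
orientation: [[0.035, 0.999, 0.034], [0.75, -0.049, 0.659], [0.66, 0.003, -0.751]]
force: [0.4, -1.0, -2.0]
opening: 0.198
grip_force: 113.6
time: 19.1
ee_pos: [0.4819, 0.0008, 0.0746]
orientation: [[0.035, 0.999, 0.034], [0.75, -0.049, 0.659], [0.66, 0.002, -0.751]]
force: [-0.3, -0.2, -3.4]
opening: 0.196
grip_force: 113.6
```

```bash
python3 -m crank '[[0.0008,0,0.0007,0,0,0,1],[0.0015,0,0.0013,0,0,0,1],[0.0015,0,0.0013,0,0,0,1]]'
```

```text
time: 19.4
ee_pos: [0.4821, 0.0028, 0.0746]
orientation: [[0.035, 0.999, 0.035], [0.75, -0.049, 0.659], [0.66, 0.003, -0.751]]
force: [-0.3, 0.5, -3.5]
opening: 0.198
grip_force: 113.6
```

```bash
python3 -m crank '[[0.0008,0,0.0007,0,0,0,1],[0.0008,0,0.0007,0,0,0,1]]'; python3 -m crank '[[0.0008,0,0.0007,0,0,0,1],[0.0008,0,0.0007,0,0,0,1]]'
```

```text
time: 19.6
ee_pos: [0.4821, 0.0039, 0.0746]
orientation: [[0.035, 0.999, 0.034], [0.75, -0.049, 0.659], [0.66, 0.003, -0.751]]
force: [-0.1, 0.4, -2.9]
opening: 0.193
grip_force: 113.6
time: 19.8
ee_pos: [0.4823, 0.0048, 0.0746]
orientation: [[0.035, 0.999, 0.035], [0.75, -0.049, 0.659], [0.66, 0.003, -0.751]]
force: [0.8, -0.7, -3.0]
opening: 0.195
grip_force: 113.7
```

```bash
python3 -m crank '[[0.0008,0,0.0007,0,0,0,1],[0.0008,0,0.0007,0,0,0,1]]'; python3 -m crank '[[0.0008,0,0.0007,0,0,0,1],[0.0008,0,0.0007,0,0,0,1]]'
```

```text
time: 20.0
ee_pos: [0.4825, 0.0054, 0.0745]
orientation: [[0.035, 0.999, 0.035], [0.751, -0.05, 0.658], [0.659, 0.003, -0.752]]
force: [0.0, -2.3, -3.5]
opening: 0.196
grip_force: 113.8
time: 20.2
ee_pos: [0.4828, 0.0059, 0.0744]
orientation: [[0.036, 0.999, 0.036], [0.751, -0.051, 0.658], [0.659, 0.003, -0.752]]
force: [1.3, -5.0, -2.1]
opening: 0.191
grip_force: 114.0
```

Contact: the feed force is −5 N, and the side force points to world +x, which is press right. I'll shift that way.

```bash
python3 -m crank '[[0,0.001,0,0,0,0,1],[0,0.001,0,0,0,0,1]]'; python3 -m crank '[[0.0008,0,0.0007,0,0,0,1],[0.0008,0,0.0007,0,0,0,1]]'
```

```text
time: 20.4
ee_pos: [0.4834, 0.006, 0.0743]
orientation: [[0.036, 0.999, 0.035], [0.751, -0.05, 0.658], [0.659, 0.003, -0.752]]
force: [-0.2, -5.8, -1.9]
opening: 0.197
grip_force: 114.2
time: 20.6
ee_pos: [0.4835, 0.0062, 0.0741]
orientation: [[0.036, 0.999, 0.036], [0.752, -0.051, 0.657], [0.658, 0.003, -0.753]]
force: [-0.5, -7.6, -2.7]
opening: 0.195
grip_force: 114.7
```

```bash
python3 -m crank '[[0.0008,0,0.0007,0,0,0,1],[0.0015,0,0.0013,0,0,0,1],[0.0015,0,0.0013,0,0,0,1]]'
python3 - <<'E'
from look import *
f=np.array([np.cos(np.radians(87.2)),np.sin(np.radians(87.2)),0]);l=np.array([-f[1],f[0],0]);o=np.array([.488,.1205,0])
F=[]
for i in range(6):
    pp=snap(('scene','top')[i%2]);s=readout.sense();F.append(s['force'])
    if i>3:
        for t in('push_stick','insert','seat'):
            for r in nets.spot_point(pp,t)[:3]:
                c=np.array(r['centre']);
                if abs(c[0]-.48)<.03: print(t,c,round(r['score'],2),'press',(c-o)@f,(c-o)@l)
F=np.array(F);print(F@f,F@l,F[:,2]);print((s['ee_pos']-o)@f,(s['ee_pos']-o)@l,s['ee_pos'])
E
```

```text
time: 20.9
ee_pos: [0.4839, 0.0075, 0.0743]
orientation: [[0.037, 0.999, 0.037], [0.752, -0.052, 0.657], [0.658, 0.003, -0.753]]
force: [-2.5, -11.1, 2.0]
opening: 0.199
grip_force: 115.1
push_stick [0.4917 0.1524 0.0088] 0.61 press 0.03204265992943553 -0.0021372750516832823
insert [ 0.4528 -0.4362 -0.0003] 0.71 press -0.557754888554782 0.00796330918920064
seat [0.4949 0.181  0.0127] 0.94 press 0.060764834720746494 -0.003936351275021316
push_stick [0.4952 0.15   0.0063] 0.96 press 0.029816499394100717 -0.005750335979887721
seat [0.4904 0.1802 0.0109] 0.95 press 0.05974596584679309 0.000519196527178651
[-11.3477 -11.7948 -11.0998 -12.589  -11.4974 -11.3336] [1.1268 0.0711 0.0681 0.4876 1.7342 0.6585] [0.978  1.7159 1.7927 0.9013 1.5312 0.8687]
-0.11304614707662948 -0.0014693042869909304 [0.4839 0.0075 0.0743]
```

```bash
python3 -m crank '[[0.0004,-0.0003,0.0003,0,0,0,1],[0.0008,-0.0003,0.0007,0,0,0,1],[0.0008,-0.0003,0.0007,0,0,0,1]]'
python3 - <<'E'
from look import *
f=np.array([np.cos(np.radians(87.2)),np.sin(np.radians(87.2)),0]);l=np.array([-f[1],f[0],0]);o=np.array([.488,.1205,0])
F=[]
for i in range(5):
    pp=snap('scene');s=readout.sense();F.append(s['force'])
cv2.imwrite('pics/Q.png',cv2.resize(pp['color'][150:290,150:320],None,fx=4,fy=4,interpolation=cv2.INTER_CUBIC))
F=np.array(F);print(F@f,F@l);print((s['ee_pos']-o)@f,(s['ee_pos']-o)@l,s['ee_pos'])
R=np.array(s['orientation']);print('feed in tool',R.T@f,'left',R.T@l,'up',R.T@[0,0,1.])
E
```

```text
time: 21.8
ee_pos: [0.484, 0.0075, 0.0742]
orientation: [[0.037, 0.999, 0.038], [0.753, -0.053, 0.656], [0.657, 0.004, -0.754]]
force: [-2.9, -16.3, 4.9]
opening: 0.198
grip_force: 115.7
[-15.3225 -15.3565 -14.6225 -15.0673 -15.4433] [1.854  2.4156 1.4606 1.2955 2.2165]
-0.11307094996535288 -0.0014998401756681472 [0.484  0.0075 0.0742]
feed in tool [ 0.7537 -0.0039  0.6572] left [-0.0003 -1.     -0.0055] up [ 0.6572  0.004  -0.7537]
```

```bash
python3 -m crank '[[0,-0.0006,0,0,0,0,1],[0,-0.0006,0,0,0,0,1]]'
python3 - <<'E'
from look import *
f=np.array([np.cos(np.radians(87.2)),np.sin(np.radians(87.2)),0]);l=np.array([-f[1],f[0],0]);o=np.array([.488,.1205,0])
F=[]
for i in range(5):
    pp=snap('scene');s=readout.sense();F.append(s['force'])
F=np.array(F);print(F@f,F@l);print((s['ee_pos']-o)@f,(s['ee_pos']-o)@l)
E
```

```text
time: 22.25
ee_pos: [0.4837, 0.0075, 0.0743]
orientation: [[0.037, 0.999, 0.038], [0.753, -0.053, 0.656], [0.657, 0.004, -0.754]]
force: [-1.5, -15.3, 3.7]
opening: 0.196
grip_force: 115.5
[-15.2561 -14.8441 -14.2136 -15.1198 -14.7286] [0.5499 1.4573 0.97   0.8139 2.0431]
-0.1130113068100074 -0.0012369145617615544
```

The feed position is now rigid and the side force is only about 7 % of the feed force, so both flanks bear. I'll withdraw the stick straight back.

```bash
python3 -m crank '[[-0.0015,0,-0.0013,0,0,0,1],[-0.0038,0,-0.0033,0,0,0,1],[-0.0075,0,-0.0066,0,0,0,1],[-0.0131,0,-0.0115,0,0,0,1],[-0.0206,0,-0.018,0,0,0,1]]'
python3 -m crank '[[-0.011,0,-0.0096,0,0,0,1],[-0.0225,0,-0.0197,0,0,0,1],[-0.034,0,-0.0298,0,0,0,1],[-0.045,0,-0.0394,0,0,0,1],[-0.056,0,-0.049,0,0,0,1]]'
python3 - <<'E'
from look import *
f=np.array([np.cos(np.radians(87.2)),np.sin(np.radians(87.2)),0]);l=np.array([-f[1],f[0],0]);o=np.array([.488,.1205,0])
s=readout.sense();print(s['force'],(s['ee_pos']-o)@f,(s['ee_pos']-o)@l)
for n in('scene','top'):
    pp=snap(n)
    for t in('push_stick','insert','seat'):
        for r in nets.spot_point(pp,t)[:3]:
            c=np.array(r['centre']);print(n,t,c,round(r['score'],2),'press',(c-o)@f,(c-o)@l)
    if n=='scene': print(ray(pp,180,266,0),ray(pp,234,310,0),ray(pp,262,333,0))
E
```

```text
time: 23.0
ee_pos: [0.4807, -0.0159, 0.0746]
orientation: [[0.034, 0.999, 0.033], [0.75, -0.048, 0.66], [0.661, 0.002, -0.751]]
force: [0.8, -0.4, -2.6]
opening: 0.198
grip_force: 113.5
time: 23.5
ee_pos: [0.4775, -0.0922, 0.0743]
orientation: [[0.036, 0.999, 0.035], [0.75, -0.05, 0.659], [0.66, 0.003, -0.751]]
force: [0.3, 0.2, -2.8]
opening: 0.193
grip_force: 113.5
[ 0.3096  0.2173 -2.7556] -0.21294053500867524 0.00011543769228631977
scene push_stick [0.4859 0.0527 0.0105] 0.71 press -0.06782164062832002 -0.00121452150372557
scene insert [ 0.3997 -0.2079 -0.005 ] 0.57 press -0.33232137017587965 0.07215231752636925
scene insert [0.4898 0.1829 0.0122] 0.54 press 0.06241343255573761 0.001250374588031657
scene seat [0.4953 0.1798 0.0131] 0.94 press 0.05958580726385501 -0.004394493453712636
scene seat [ 0.4728 -0.1042  0.0888] 0.41 press -0.22517425556151358 0.004205310014515511
[0.3125 0.0382 0.    ] [ 0.3111 -0.2103  0.    ] [ 0.3101 -0.3167  0.    ]
top push_stick [0.4844 0.053  0.0085] 0.57 press -0.06759527344181102 0.0002983426332252657
top insert [ 0.4485 -0.4333  0.0009] 0.62 press -0.555068404766613 0.01239983991217605
top seat [0.4943 0.177  0.0107] 0.93 press 0.05674030030950339 -0.0035324666717989187
```

```bash
python3 -m crank '[[-0.0225,0,-0.0198,0,0,0,1],[-0.053,0,-0.0462,0,0,0,1],[-0.083,0,-0.0725,0,0,0,1],[-0.12,0,-0.105,0,0,0,1],[-0.15,0,-0.132,0,0,0,1]]'
python3 -m crank '[[-0.005,0,-0.028,0,0,0,1],[0.015,0,-0.05,0,0,0,1],[0.03,0,-0.055,0,0,0,1],[0.03,0,-0.055,0,0,0,1]]'
python3 - <<'E'
from look import *
# target TCP above place: origin (.385,-.04)
R=toolR(np.pi/2,np.radians(41.3))
s=readout.sense();print(s['joint_pos'])
rows([.385,-.185,s['ee_pos'][2]],R)
E
```

```text
time: 24.4
ee_pos: [0.4674, -0.2923, 0.0744]
orientation: [[0.036, 0.999, 0.034], [0.751, -0.049, 0.658], [0.659, 0.002, -0.752]]
force: [1.3, -0.7, -3.2]
opening: 0.195
grip_force: 113.6
time: 24.8
ee_pos: [0.4684, -0.3016, 0.1377]
orientation: [[0.031, 0.999, 0.035], [0.751, -0.046, 0.659], [0.66, 0.006, -0.751]]
force: [1.5, 0.6, -3.0]
opening: 0.193
grip_force: 113.6
[ 1.0345  0.7213 -0.4103  1.6165 -0.3192  1.3022  0.772 ]
t 24.8 row [ 0.0849 -0.0887  0.0739  0.011   0.0001 -0.0098] rowsneeded 2.866495019785782 0.30918970188697925
```

```bash
python3 -m crank '[[0.01,-0.04,0.01,0.005,0,-0.004,1],[0.03,-0.075,0.028,0.011,0,-0.01,1],[0.06,-0.0885,0.052,0.011,0,-0.01,1],[0.085,-0.0885,0.074,0.011,0,-0.01,1],[0.085,-0.0885,0.074,0.011,0,-0.01,1]]'
python3 - <<'E'
from look import *
R=toolR(np.pi/2,np.radians(41.3))
s=readout.sense();print(s['force'],s['joint_pos'])
for n in('scene','top'):
    pp=snap(n)
    for t in('push_stick','stick_grip'):
        for r in nets.spot_point(pp,t)[:1]: print(t,np.array(r['centre']),r['score'])
    if n=='scene': cv2.imwrite('pics/S.png',cv2.resize(pp['color'][160:320,150:340],None,fx=3.7,fy=3.7,interpolation=cv2.INTER_CUBIC))
rows([.385,-.185,.064],R)
E
```

```text
time: 25.3
ee_pos: [0.3822, -0.1801, 0.136]
orientation: [[-0.001, 1.0, -0.007], [0.748, 0.005, 0.664], [0.664, -0.005, -0.748]]
force: [0.5, 0.4, -3.7]
opening: 0.198
grip_force: 114.0
[ 0.5275  0.4282 -3.7254] [ 1.0628  0.56   -0.4789  1.9588 -0.3654  1.1457  0.8281]
push_stick [ 0.3804 -0.0389  0.0683] 0.61
stick_grip [ 0.3801 -0.1933  0.1466] 0.86
push_stick [ 0.388  -0.0434  0.0625] 0.75
t 25.6 row [-0.0452  0.001   0.0555  0.0001  0.0001 -0.0014] rowsneeded 1.4315824697941473 0.030500863248730598
```

View pics/S.png

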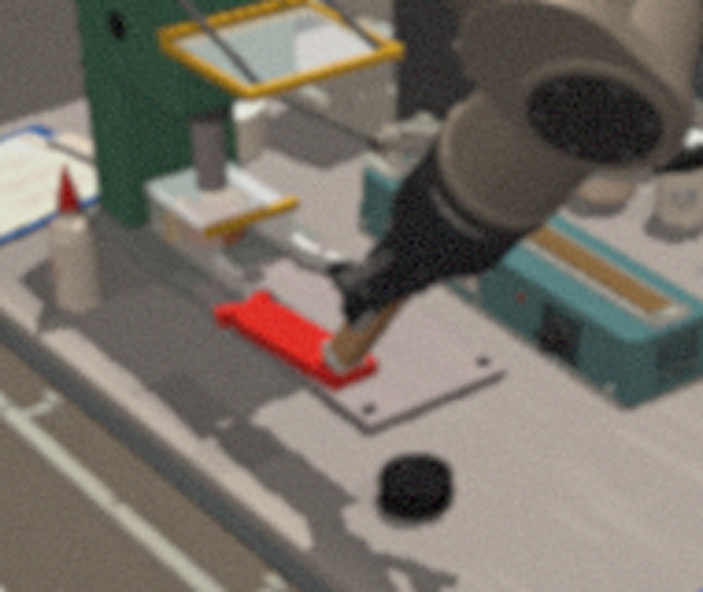

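The insert's orange shows inside the nest at crop (225,238). The stick hovers over the bare bench left of the plate, clear of the bottle and the black disc.

```bash
python3 -m crank '[[-0.02,0.001,0.025,0,0.012,0,1],[-0.036,0.001,0.045,0,0.012,0,1],[-0.0425,0.001,0.0525,0,0.012,0,1],[-0.0425,0.001,0.0525,0,0.012,0,1]]'
python3 - <<'E'
from look import *
s=readout.sense();R=np.array(s['orientation']);print('up',R.T@[0,0,1.])
for n in('scene','top'):
    pp=snap(n)
    for t in('push_stick','stick_grip'):
        for r in nets.spot_point(pp,t)[:1]: print(t,np.array(r['centre']),r['score'])
E
python3 -m crank '[[-0.0013,0,0.0014,0,0,0,1],[-0.0027,0,0.0028,0,0,0,1],[-0.0027,0,0.0028,0,0,0,1]]'
```

```text
time: 26.0
ee_pos: [0.3844, -0.1841, 0.0676]
orientation: [[0.006, 1.0, -0.001], [0.724, -0.003, 0.689], [0.689, -0.004, -0.724]]
force: [0.0, 0.3, -2.6]
opening: 0.194
grip_force: 114.0
up [ 0.6893 -0.0043 -0.7245]
push_stick [ 0.3852 -0.041   0.0033] 0.93
stick_grip [ 0.3818 -0.1978  0.0783] 0.77
push_stick [ 0.3887 -0.0423  0.0032] 0.91
stick_grip [ 0.3842 -0.1996  0.0798] 0.64
time: 26.6
ee_pos: [0.3847, -0.1843, 0.0644]
orientation: [[0.004, 1.0, -0.0], [0.726, -0.003, 0.688], [0.688, -0.003, -0.726]]
force: [-0.2, 0.7, -2.4]
opening: 0.194
grip_force: 114.0
```

```bash
python3 -m crank '[[-0.0007,0,0.0007,0,0,0,1],[-0.0014,0,0.0015,0,0,0,1],[-0.0014,0,0.0015,0,0,0,1]]';  python3 -m crank '[[-0.0007,0,0.0007,0,0,0,1],[-0.0014,0,0.0015,0,0,0,1],[-0.0014,0,0.0015,0,0,0,1]]'
```

```text
time: 26.9
ee_pos: [0.3849, -0.1841, 0.0626]
orientation: [[0.004, 1.0, 0.0], [0.725, -0.003, 0.688], [0.688, -0.003, -0.725]]
force: [-0.4, -0.6, -1.9]
opening: 0.197
grip_force: 114.1
time: 27.2
ee_pos: [0.385, -0.184, 0.0609]
orientation: [[0.004, 1.0, 0.0], [0.725, -0.003, 0.689], [0.689, -0.003, -0.725]]
force: [0.5, -2.0, 3.2]
opening: 0.193
grip_force: 114.6
```

```bash
python3 -m crank '[[-0.0007,0,0.0007,0,0,0,1],[-0.0014,0,0.0015,0,0,0,1],[-0.0014,0,0.0015,0,0,0,1]]'
```

```text
time: 27.5
ee_pos: [0.385, -0.1843, 0.0585]
orientation: [[0.004, 1.0, 0.0], [0.726, -0.003, 0.688], [0.688, -0.002, -0.726]]
force: [1.6, -0.8, 3.3]
opening: 0.198
grip_force: 114.8
```

```bash
python3 -m crank '[[-0.0006,0,0.0006,0,0,0,1],[-0.0006,0,0.0006,0,0,0,1]]'; python3 -m crank '[[0,0,0,0,0,0,0.75],[0,0,0,0,0,0,0.6],[0,0,0,0,0,0,0.5],[0,0,0,0,0,0,0.45],[0,0,0,0,0,0,0.45]]'
python3 - <<'E'
from look import *
s=readout.sense();print(s['force'])
for n in('scene','top'):
    pp=snap(n)
    for t in('push_stick','stick_grip'):
        for r in nets.spot_point(pp,t)[:1]: print(t,np.array(r['centre']),r['score'])
E
```

```text
time: 27.7
ee_pos: [0.3851, -0.1842, 0.0585]
orientation: [[0.004, 1.0, 0.0], [0.725, -0.003, 0.688], [0.688, -0.002, -0.725]]
force: [-1.8, -3.1, 10.1]
opening: 0.195
grip_force: 115.7
time: 28.2
ee_pos: [0.3847, -0.1841, 0.0574]
orientation: [[0.004, 1.0, -0.0], [0.726, -0.003, 0.688], [0.688, -0.003, -0.726]]
force: [0.1, -0.6, -0.7]
opening: 0.55
grip_force: 0.0
[ 0.0937 -0.6466 -0.6508]
push_stick [ 0.3824 -0.0388 -0.0034] 0.95
stick_grip [0.4872 0.1239 0.0009] 0.49
push_stick [ 0.3872 -0.0399 -0.0022] 0.94
stick_grip [ 0.3828 -0.2011  0.0697] 0.87
```

```bash
python3 -m crank '[[0,0,-0.02,0,0,0,0.4],[0.001,0,-0.05,0,0,0,0.4],[0.004,0,-0.09,0,0,0,0.4],[0.01,0,-0.13,0,0,0,0.4],[0.03,0,-0.16,0,0,0,0.4]]'; python3 -m crank '[[0.02,0,-0.03,0,0,0,0.4],[0.04,0,-0.05,0,0,0,0.4],[0.04,0.0,-0.08,0,0,0,0.4]]'
python3 - <<'E'
from look import *
f=np.array([np.cos(np.radians(87.2)),np.sin(np.radians(87.2)),0]);l=np.array([-f[1],f[0],0]);o=np.array([.488,.1205,0])
for n in('scene','top'):
    pp=snap(n)
    for t in('push_stick','stick_grip','insert','oil_bottle','marker','paper_cups'):
        for r in nets.spot_point(pp,t)[:2]: c=np.array(r['centre']);print(n,t,c,round(r['score'],2),(c-o)@f,(c-o)@l)
    if n=='scene': cv2.imwrite('pics/T.png',cv2.resize(pp['color'][160:320,150:340],None,fx=3.7,fy=3.7,interpolation=cv2.INTER_CUBIC))
E
```

```text
time: 29.0
ee_pos: [0.3845, -0.2751, 0.1951]
orientation: [[0.007, 1.0, 0.002], [0.727, -0.006, 0.687], [0.687, -0.003, -0.727]]
force: [-0.3, -0.9, -0.4]
opening: 0.599
grip_force: 0.0
time: 29.3
ee_pos: [0.3856, -0.2966, 0.2823]
orientation: [[0.0, 1.0, -0.001], [0.726, 0.001, 0.688], [0.688, -0.001, -0.726]]
force: [1.0, -0.7, -0.9]
opening: 0.596
grip_force: 0.0
scene push_stick [ 0.388  -0.0382 -0.0011] 0.59 -0.1633955109756469 0.09212815526757959
scene stick_grip [ 0.3836 -0.1973  0.0699] 0.88 -0.3225205064137698 0.08875090389739984
scene insert [ 0.4534 -0.4394 -0.0003] 0.9 -0.5609217583323972 0.007207706243449772
scene insert [ 0.3966 -0.2052 -0.0025] 0.65 -0.3297760278914241 0.07538051093057585
scene oil_bottle [0.3608 0.169  0.0008] 0.88 0.04222840694305758 0.12941735450491762
scene oil_bottle [ 0.3779 -0.4888 -0.0016] 0.32 -0.6139509391366327 0.08020439098482476
scene marker [ 0.3745 -0.4876 -0.0011] 0.8 -0.6129184609891281 0.0836589515755404
scene paper_cups [ 0.6736 -0.4446 -0.0017] 0.86 -0.5553588309375785 -0.21298342400207115
top push_stick [0.3586 0.1741 0.0037] 0.73 0.04721484874994853 0.13186386183302645
top oil_bottle [ 0.3605  0.1726 -0.0013] 0.63 0.04580945410654805 0.1298928555173843
top marker [ 0.3824 -0.4867  0.0034] 0.75 -0.6116336222841355 0.0758123478833591
top paper_cups [ 0.6704 -0.4446 -0.0029] 0.52 -0.5555151502009246 -0.2097872443625786
```

View pics/T.png

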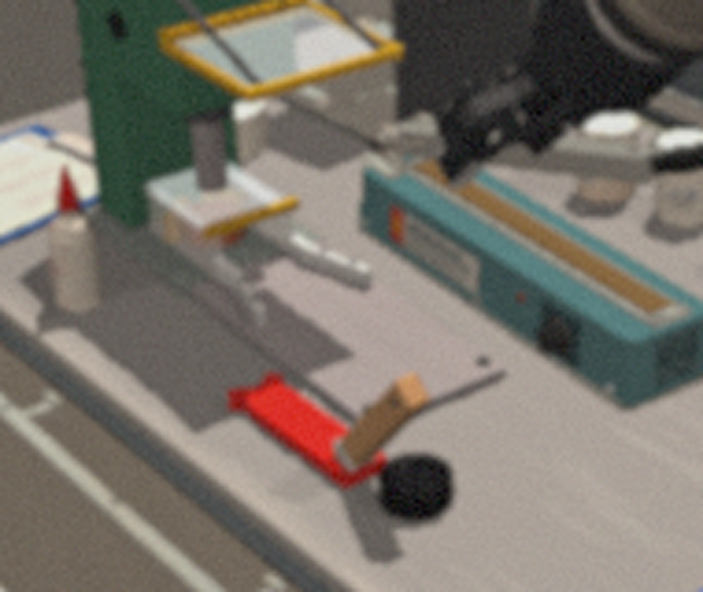

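The stick stands upright left of the plate, with its notch at crop (255,390) and handle at (390,420). The insert is in the nest at (225,238), and the bystanders have not moved.

```bash
python3 -c "
from rig import arm
print(arm.finish_job())"
```

```text
the job is handed in; nothing more can be done
None
```

The job is handed in at about 29.5 s: the insert was pressed against both nest flanks at about 15 N, the stick stands upright on the bench left of the press, and the bottle, marker and cups were not moved.

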